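Hold the amber filter in the light path

TASK

Take the amber filter block out of the open drawer, gripping it only by its two narrow frosted end faces and never putting a finger on the wide polished windows. Lower it upright onto the sprung seat between the lamp head and the receiver of the filter tester, windows facing along the light path, feel for the seat and press it all the way down to its stop. Finish while still holding the block pressed down there, and leave the stopwatch and the chart weight where they lie.

Things in the scene. Friction and masses are not known exactly. Their poses are not given: they have to be found in the camera images.
- filter: upright filter block, 60 mm tall, 24 mm (x) by 36 mm (y), about 0.13 kg. Origin at the centre of its underside, z up. The narrow frosted faces (24 mm wide) are its ends at +y and -y, 36 mm apart: grip there. The wide +x and -x faces hold the amber windows, recessed 2.5 mm. Same when turned half round. Stands in the drawer in one of three places, stopwatch and weight in the others
- windows: the amber glass with the two polished windows, part of the filter block (same origin and axes): 24 mm wide (y) and 52 mm tall, from 4 to 56 mm above the origin, looking to +x and -x of the block. Fingers must not touch it
- drawer: open ash drawer and its case, fixed, left or right of the tester. Origin on the table under the drawer's centre; front with chrome button at -x. Drawer floor 12 mm above the origin, inside about 180 mm (x) by 300 mm (y); side walls 45 mm high, front 65 mm. The case behind spans x 100 to 320 mm, 360 mm wide in y, 85 mm high (130 mm with the sextant on it)
- tester: grey filter tester, fixed. Base 230 mm (x) by 110 mm (y), top 42 mm above the origin; let into the table by 0 to 12 mm (origin that far below it). Light path along its x, 74 mm above the origin. Lamp head at -x, 64 mm wide, 114 mm high; receiver at +x, 50 mm wide, 103 mm high; the lenses end 42 mm from the centre. Open at +y and -y. Seat at the centre
- seat_top (a point): centre of the steel seat plate's upper face, where the block's underside stands; axes as the tester's (x along the light path). 52 mm above the tester's origin when up, 44 mm at the stop. Plate 48 mm long in y; two lips 5 mm high along its x edges leave a 30 mm gap in x for the 24 mm deep block
- seat (a joint): how far the sprung seat is pressed down, m: 0 up, 0.008 at the stop. The spring takes about 2.5 N to start and 6 N at the stop, and lifts the block again when let go
- stopwatch: round steel stopwatch, 52 mm across, 14 mm thick, lying in the drawer; origin at the centre of its underside; leave it alone
- weight: round brass chart weight with a cork underside, 54 mm across, 26 mm high with its knob, in the drawer; origin at the centre of its underside; leave it alone
Mind the look-alikes: they are no part of the job. There is more than one size of the filter; the one meant has the size given above.

How it is judged:
By the outcome, as a careful person would: the job done as asked, in the order asked, and still so for the second after the job is handed in, while the arm keeps its last pose, push and grip.
It also fails if it takes over 37 s, if anything falls off the work surface, if the arm or the gripper's body presses on something with over 40 N, if the wrist force passes 120 N, or if a joint passes its speed limit or range.

ROBOT

A 6-joint arm with a two-finger parallel gripper is mounted at the origin on the work surface. World frame = base frame: x ahead of the robot, y to its left, z up, the work surface at z = 0. Lengths are in m, angles in rad, forces in N, time in s.
With the tool pointing down it reaches from about 0.3 to 0.775 m from the base axis. Payload 14.6 kg.
Tool frame: the origin (TCP) lies at the centre of the arm's flange, where the gripper is bolted on; the fingertips stand 199 mm ahead of it and the grasp point (between the pads) lies ctrl.tcp_to_grasp ahead of it (ctrl.tcp_to_grasp is the distance from the TCP to the grasp point, in m); z points along the fingers, y is the line along which they close (so a half turn about z gives the same grasp; the last joint's range is limited). The gripper opens to 94 mm and grips with 3 to 60 N. Pads are 16 mm wide; open, the fingers measure 119 mm over their backs; the gripper's body (75 mm by 177 mm) begins 78 mm behind the grasp point.
Start: joints at [1.231, 0.3, 1.521, -0, 1.321, -0.067], TCP at [0.148, 0.53, 0.405] pointing down, gripper open.
Joint ranges: [-3.03, 3.03], [-0.79, 2.21], [0.23, 2.52], [-1.04, 4.18], [0, 3.07], [-2.55, 2.55]. Speed limits (rad/s): [2.22, 2.22, 2.57, 3.14, 3.14, 3.14].

INTERFACE

Orientations are given as [roll, pitch, yaw] about the fixed x, y, z axes, in that order (R = Rz(yaw) Ry(pitch) Rx(roll)).
In Python, from station import ctrl gives the robot as it stands. The module is installed in compiled form; this text tells all that it offers.
- The arm moves only by the shell command python3 -m jog 'ROWS' [OPENING] [FORCE]. ROWS is JSON, a list of rows, each a list of 6 numbers: the shift along the tool's x, y, z in cm, then the turn, a rotation vector about the tool's x, y, z in rad. In form: [[tx, ty, tz, ax, ay, az], ...]. A call has 1 to 8 rows; each row is the pose to reach, as a shift and turn from the pose commanded when the call began, along the tool's axes at that moment; what a row does not reach only later rows make up. A row lasts 1/10 s, in which the tool goes at most 50 mm and 8.59 degrees, less where a joint would pass 70% of its speed; a pose out of reach is approached as far as the arm can. A call with a gripper value outside its range is refused whole. OPENING is the opening in per cent of the stroke, from 0 (shut) to 100 (fully open), set as the call begins (- or left out, the last holds). The fingers move at their own pace and stop on an object; FORCE is the grip in N (left out, the last holds). Time passes only in rows, so rows that repeat a pose let the fingers close. It gives the time, the measured TCP pose, the force, the opening and the grip force at its end, in the units of the state.
- ctrl.get_obs(): the state, without advancing time (a new reading comes with each control period).
- ctrl.camera(name): name is "scene" or "top"; returns a dict with "img" (384x512x3 uint8, blue, green, red), "intrinsics" (3x3 intrinsics, pixels), "R" (3x3) and "t" (3): a world point X has camera coordinates R X + t. Camera axes: x right, y down, z forward; pixel columns grow to the right and rows downward; lengths in m; the calibration is good to about 2 mm. A picture is of the moment at which its call begins. There is no depth.
- ctrl.hand_in(): hands the job in; it is judged then, once.
The state is a dict: "time_s": time; "qpos": joint angles; "joint_vel": joint speeds; "tau": joint torques, N m; "ee_pos": TCP position; "eef_rot": TCP orientation; "force": force on the tool from outside, world axes, zero at the start; "moment": the same for the moment, N m; "grip_width": finger opening in m; "grip_force": force on a finger pad.
Only numpy, scipy, OpenCV 4.12 (cv2) and the standard library are available. Lean on these libraries where they do the work, as an engineer would, in place of code of your own. Each camera call takes 0.05 s, during which the arm holds its last target. There are 200 camera calls.

## Working session

There is one attempt and no reset: what is moved stays moved. The work goes in short steps, Python scripts to look and compute and a shell command to move; the robot and the scene stay as the last step left them, time stands still between calls to the robot, and variables do not carry over. Pictures are saved under pics/ and viewed, at most 10 in all, crops included, and the job is handed in when it is done.

```bash
mkdir -p pics; python3 - <<'E'
from station import ctrl
import cv2,numpy as np
print(ctrl.tcp_to_grasp, ctrl.get_obs())
for n in("scene","top"):
    c=ctrl.camera(n); cv2.imwrite(f"pics/{n}0.png",c["img"]); print(c["intrinsics"],c["R"],c["t"])
a=cv2.imread("pics/scene0.png");b=cv2.imread("pics/top0.png")
E
```

```text
0.1804 {'time_s': 0.0, 'qpos': array([ 1.23139388e+00,  3.00485678e-01,  1.52159950e+00,  3.71911880e-05,
        1.32067211e+00, -6.66134288e-02]), 'joint_vel': array([ 9.79443716e-05, -1.30701180e-03,  1.91052581e-04,  6.81458922e-04,
        5.60775372e-04,  6.24080079e-04]), 'tau': array([-1.18031963e-03, -5.31807232e+01, -3.52739275e+01,  7.07697007e-02,
        2.44154624e-02, -1.25396450e-04]), 'ee_pos': array([0.14817689, 0.52963048, 0.4040704 ]), 'eef_rot': array([-3.14043301e+00, -1.13465711e-04,  2.86879435e+00]), 'force': array([0.99847318, 0.57794776, 0.27879364]), 'moment': array([ 0.00941043, -0.0115979 ,  0.03225523]), 'grip_force': 0.0, 'grip_width': 0.0937808997829598}
[[443.21508337   0.         253.03446011]
 [  0.         443.21508337 194.73263981]
 [  0.           0.           1.        ]] [[-0.72796755  0.68560955 -0.00167017]
 [ 0.55161955  0.5842493  -0.5952887 ]
 [-0.40715982 -0.43427216 -0.80351016]] [ 0.39861472 -0.26724306  1.2788943 ]
[[365.4893509    0.         254.24516538]
 [  0.         365.4893509  187.47006013]
 [  0.           0.           1.        ]] [[ 0.01587725 -0.99960346  0.02325586]
 [-0.98978569 -0.01900844 -0.14129037]
 [ 0.1416764  -0.02077502 -0.989695  ]] [-0.02928326  0.5710094   0.80849426]
```

View pics/scene0.png

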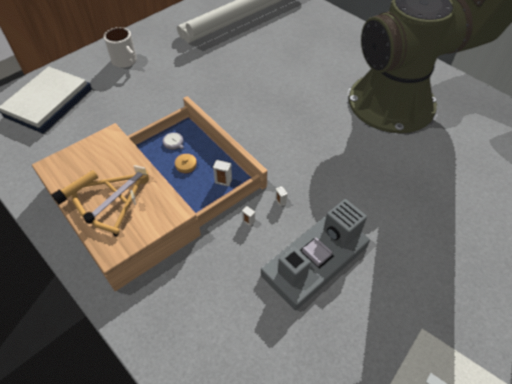

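View pics/top0.png

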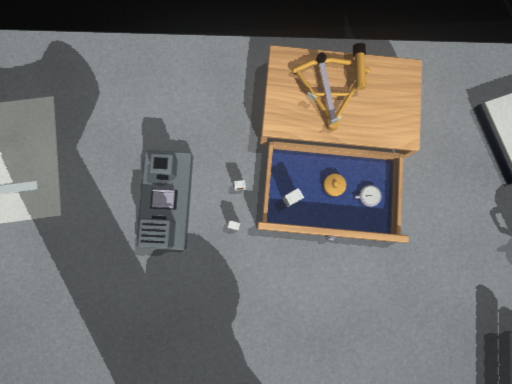

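Scene: the filter candidates are the block in the drawer at scene (222,172) / top (293,197), and two small blocks on the table at scene (281,195) and (249,215) / top (234,226) and (239,185). The drawer one fits, by size and place. The tester is at top (163,200), with its lamp head (slotted) toward the robot. I'll confirm in one enlarged crop.

```bash
python3 - <<'E'
import cv2,numpy as np
a=cv2.imread("pics/scene0.png")[150:235,195:300];b=cv2.imread("pics/top0.png")[140:255,135:320]
A=cv2.resize(a,None,fx=4.2,fy=4.2,interpolation=2);B=cv2.resize(b,None,fx=4.2,fy=4.2,interpolation=2)
print(A.shape,B.shape)
cv2.imwrite("pics/cropA.png",A);cv2.imwrite("pics/cropB.png",B)
E
```

```text
(357, 441, 3) (483, 777, 3)
```

View pics/cropA.png

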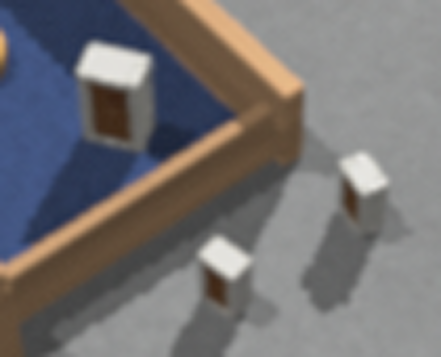

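View pics/cropB.png

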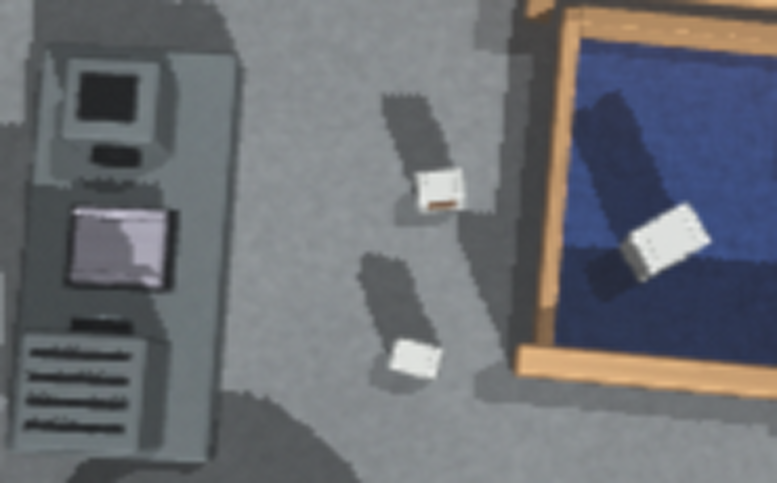

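The block in the drawer is clearly larger than the two outside, which settles which one is meant. The crop B corners of its white top are about (628,240), (690,203), (710,238), (648,277). Next I'll measure block and tester.

```bash
cat > h.py <<'E'
import cv2,numpy as np
from station import ctrl
def proj(c,P):
    p=(c["R"]@np.atleast_2d(P).T).T+c["t"]; q=(c["intrinsics"]@p.T).T; return q[:,:2]/q[:,2:]
def onz(c,uv,z):
    uv=np.atleast_2d(uv); d=np.c_[uv,np.ones(len(uv))]@np.linalg.inv(c["intrinsics"]).T@c["R"]
    o=-c["R"].T@c["t"]; return o+d*((z-o[2])/d[:,2:])
E
python3 - <<'E'
from h import *
S,T=ctrl.camera("scene"),ctrl.camera("top")
import pickle; pickle.dump((S,T),open("cams.pkl","wb"))
b=(np.array([[628,240],[690,203],[710,238],[648,277]]))/4.2+[135,140]-.4
P=onz(T,b,.072);print("block top",P.round(4),P.mean(0),[np.linalg.norm(P[i]-P[i-1]) for i in range(4)])
g=T["img"][180:215,275:312].min(2); m=(g>175).astype(np.uint8)
n,l,st,ce=cv2.connectedComponentsWithStats(m);k=1+st[1:,4].argmax();ys,xs=np.where(l==k)
pts=np.c_[xs+275,ys+180].astype(float); Q=onz(T,pts,.072)[:,:2]*1000
r=cv2.minAreaRect(Q.astype(np.float32));print("mask",Q.mean(0),r,len(pts))
print("scene proj",proj(S,P))
t=np.array([[240,55],[215,460],[10,450]])/4.2+[135,140]-.4
for z in(.03,.042):
    p=onz(T,t,z);print(z,p.round(4),np.linalg.norm(p[0]-p[1]),np.linalg.norm(p[2]-p[1]))
cv2.imwrite("pics/cropC.png",cv2.resize(S["img"][190:315,250:380],None,fx=4.5,fy=4.5,interpolation=2))
E
```

```text
block top [[ 0.5473 -0.0857  0.072 ]
 [ 0.5679 -0.1188  0.072 ]
 [ 0.5492 -0.1295  0.072 ]
 [ 0.5278 -0.0964  0.072 ]] [ 0.54805217 -0.10760244  0.072     ] [np.float64(0.022294109746448625), np.float64(0.03894842363121117), np.float64(0.02146317315372362), np.float64(0.039397494619265096)]
mask [ 549.03190068 -108.14415487] ((549.2347412109375, -107.98779296875), (23.280502319335938, 34.865875244140625), 30.579601287841797) 160
scene proj [[227.90231109 169.79625939]
 [212.03150486 166.52497275]
 [215.13747558 159.90964388]
 [231.11812505 162.8884322 ]]
0.03 [[0.6536 0.1304 0.03  ]
 [0.4275 0.1349 0.03  ]
 [0.4311 0.2462 0.03  ]] 0.22621281811422445 0.11130656741831628
0.042 [[0.6508 0.1285 0.042 ]
 [0.4278 0.133  0.042 ]
 [0.4314 0.2427 0.042 ]] 0.22302493305759888 0.10973798900646888
```

View pics/cropC.png

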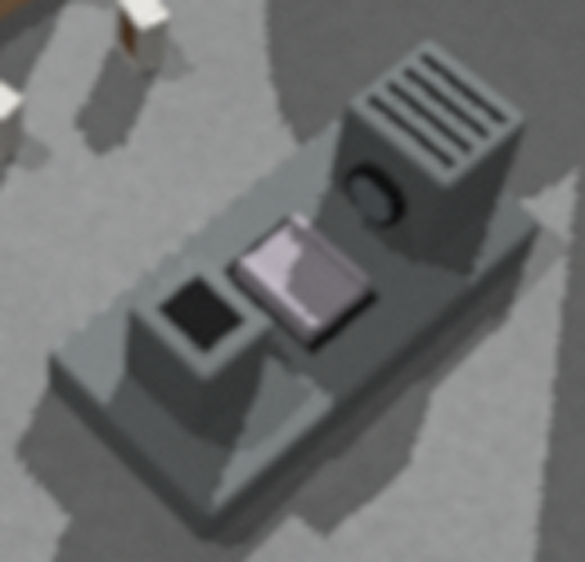

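Crop C shows the tester with base corners at about (50,360), (208,520), (537,232), the lamp head upper right, and the empty seat at about (303,275). I'll fit the tester pose over both views.

```bash
python3 - <<'E'
from h import *
import pickle; from scipy.optimize import least_squares
S,T=pickle.load(open("cams.pkl","rb"))
L=np.array([[.115,-.055],[-.115,-.055],[-.115,.055],[.115,.055]])
tb=np.array([[240,55],[215,460],[10,450],[38,50]])/4.2+[135,140]-.4
sc=np.array([[50,360],[208,520],[537,232]])/4.5+[250,190]-.4
def f(p,w=1):
    c,s=np.cos(p[2]),np.sin(p[2]);W=np.c_[L@np.array([[c,s],[-s,c]])+p[:2],np.full(4,p[3])]
    return np.r_[(proj(T,W)-tb).ravel(),(proj(S,W[[0,3,2]])-sc).ravel()]
r=least_squares(f,[.54,.19,0,.036]);p=r.x;print(p,r.fun.round(1))
for q in([120,248],):
    print("seat top view",onz(T,np.array(q)/4.2+[135,140]-.4,p[3]+.01))
print("seat scene",onz(S,np.array([303,278])/4.5+[250,190]-.4,p[3]+.01))
# block from scene: top corners cropA
a=np.array([[92,42],[152,55],[142,90],[77,75]])/4.2+[195,150]-.4
P=onz(S,a,.072);print(P.round(4),P.mean(0))
o=ctrl.get_obs();print(o["ee_pos"],o["eef_rot"])
E
```

```text
[ 0.54165135  0.19045936 -0.0213596   0.02267069] [-0.6 -0.  -0.8  0.8  0.1  1.4  1.4 -0.8 -1.7  0.2  0.3  1.5  0.5 -1.1]
seat top view [[0.54232361 0.19172244 0.03267069]]
seat scene [[0.53844044 0.19031227 0.03267069]]
[[ 0.5462 -0.128   0.072 ]
 [ 0.528  -0.0974  0.072 ]
 [ 0.5489 -0.0821  0.072 ]
 [ 0.5682 -0.1152  0.072 ]] [ 0.5478223 -0.1056615  0.072    ]
[0.1482062  0.52963359 0.40432168] [-3.14091020e+00 -5.48894011e-05  2.86874380e+00]
```

```bash
cat >> h.py <<'E'
from scipy.spatial.transform import Rotation as Rn
def row(pos,yaw):
    o=ctrl.get_obs(); R=Rn.from_euler("xyz",o["eef_rot"]); G=Rn.from_euler("xyz",[np.pi,0,yaw])
    print("t",o["time_s"],"ee",o["ee_pos"].round(4),o["eef_rot"].round(3),"q",o["qpos"].round(2),"F",o["force"].round(1))
    print("row",(R.inv().apply(np.array(pos)-o["ee_pos"])*100).round(2),(R.inv()*G).as_rotvec().round(3))
E
python3 -m jog '[[-55.8,-50.6,0,0,0,-0.814],[-55.8,-50.6,0,0,0,-0.814],[-55.8,-50.6,0,0,0,-0.814],[-55.8,-50.6,0,0,0,-0.814],[-55.8,-50.6,0,0,0,-0.814],[-55.8,-50.6,0,0,0,-0.814],[-55.8,-50.6,0,0,0,-0.814],[-55.8,-50.6,0,0,0,-0.814]]' 60 20
python3 -c "
from h import *
row([.549,-.108,.31],.541+np.pi)"
```

```text
time_s: 1.0
ee_pos: [0.3472, 0.2142, 0.405]
eef_rot: [-3.142, 0.0, -2.599]
force: [1.3, 0.6, 0.2]
grip_width: 0.0567
grip_force: 0.0
t 1.0 ee [0.3472 0.2142 0.405 ] [-3.142  0.    -2.599] q [ 0.46 -0.02  1.89 -0.    1.28 -1.65] F [1.3 0.6 0.2]
row [ -0.64 -38.01   9.5 ] [-0.     0.     0.002]
```

```bash
python3 -m jog '[[-0.6,-20,0,0,0,0],[-0.6,-20,0,0,0,0],[-0.6,-20,0,0,0,0],[-0.6,-20,0,0,0,0],[-0.6,-38,8,0,0,0],[-0.6,-38,8,0,0,0],[-0.6,-38,8,0,0,0],[-0.6,-38,8,0,0,0]]' 
python3 -m jog '[[0,0,0,0,0,0],[0,0,0,0,0,0]]'
python3 - <<'E'
from h import *
row([.549,-.108,.31],.541+np.pi)
S,T=ctrl.camera("scene"),ctrl.camera("top")
A=cv2.resize(S["img"][100:240,150:300],None,fx=2.6,fy=2.6,interpolation=2);B=cv2.resize(T["img"][120:260,220:370],None,fx=2.6,fy=2.6,interpolation=2)
cv2.imwrite("pics/hov.png",np.hstack([A,B]))
E
```

```text
time_s: 1.8
ee_pos: [0.5483, -0.1087, 0.3237]
eef_rot: [3.141, -0.0, -2.601]
force: [1.1, 0.7, 0.1]
grip_width: 0.0565
grip_force: 0.0
time_s: 2.0
ee_pos: [0.5476, -0.1071, 0.3241]
eef_rot: [3.14, -0.001, -2.602]
force: [0.5, 0.8, 1.4]
grip_width: 0.0565
grip_force: 0.0
t 2.0 ee [ 0.5476 -0.1071  0.3241] [ 3.140e+00 -1.000e-03 -2.602e+00] q [-0.26  0.4   1.59  0.    1.16 -2.37] F [0.5 0.8 1.4]
row [-0.07 -0.15  1.41] [ 0.001 -0.001 -0.001]
```

View pics/hov.png

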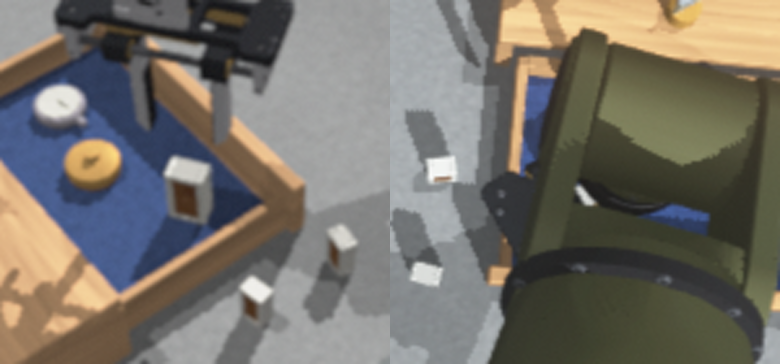

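The gripper is right above the block, with the fingers around it and parallel to its end faces (scene half, about (185,110) over the block at (188,190)). Now I'll descend and close.

```bash
python3 -m jog '[[-0.05,-0.1,2,0,0,0],[-0.05,-0.1,4,0,0,0],[-0.05,-0.1,6,0,0,0],[-0.05,-0.1,8,0,0,0],[-0.05,-0.1,9.4,0,0,0],[-0.05,-0.1,9.4,0,0,0],[-0.05,-0.1,9.4,0,0,0]]'
python3 - <<'E'
from h import *
row([.549,-.108,.2304],.541+np.pi)
S=ctrl.camera("scene")
cv2.imwrite("pics/desc.png",cv2.resize(S["img"][110:220,160:280],None,fx=5,fy=5,interpolation=2))
E
```

```text
time_s: 2.8
ee_pos: [0.5488, -0.1069, 0.2318]
eef_rot: [-3.141, 0.001, -2.6]
force: [0.4, 1.1, 0.5]
grip_width: 0.0565
grip_force: 0.0
t 2.8 ee [ 0.5488 -0.1069  0.2318] [-3.141e+00  1.000e-03 -2.600e+00] q [-0.26  0.52  1.65 -0.    0.97 -2.37] F [0.4 1.1 0.5]
row [ 0.04 -0.11  0.14] [-0.001  0.001  0.001]
```

View pics/desc.png

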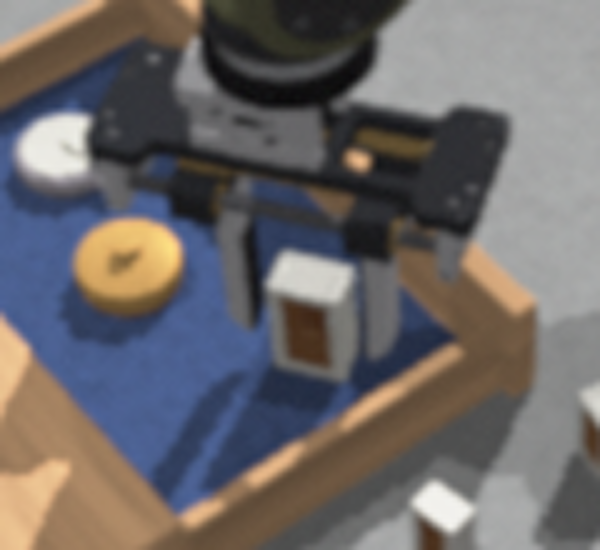

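```bash
python3 - <<'E'
from h import *
S=ctrl.camera("scene");o=ctrl.get_obs();R=Rn.from_euler("xyz",o["eef_rot"])
P=[R.apply([a,b,.199])+o["ee_pos"] for b in(-.0283,.0283,-.041,.041) for a in(-.008,.008)]
print(((proj(S,P)-[160,110])*5+2).round())
c,s=np.cos(.541),np.sin(.541)
B=[[.5485+c*x-s*y,-.107+s*x+c*y,z] for z in(.072,.012) for x,y in((-.012,-.018),(-.012,.018),(.012,.018),(.012,-.018))]
print(((proj(S,B)-[160,110])*5+2).round())
E
```

```text
[[252. 330.]
 [263. 305.]
 [364. 354.]
 [374. 329.]
 [228. 324.]
 [239. 300.]
 [389. 360.]
 [399. 335.]]
[[282. 251.]
 [354. 266.]
 [338. 304.]
 [265. 288.]
 [290. 330.]
 [359. 345.]
 [344. 382.]
 [274. 367.]]
```

The pads line up with the end faces: predicted and seen points agree within about 1 px. Closing now.

```bash
python3 -m jog '[[0,0,0,0,0,0],[0,0,0,0,0,0],[0,0,0,0,0,0],[0,0,0,0,0,0],[0,0,0,0,0,0],[0,0,0,0,0,0],[0,0,0,0,0,0]]' 0 20
python3 -m jog '[[0,0,-3,0,0,0],[0,0,-6,0,0,0],[0,0,-10,0,0,0],[0,0,-13,0,0,0],[0,0,-13,0,0,0]]'
python3 -c "
from h import *
row([.541,.190,.36],-.021+np.pi)"
```

```text
time_s: 3.6
ee_pos: [0.5487, -0.1073, 0.2311]
eef_rot: [-3.141, 0.0, -2.6]
force: [-1.4, -1.7, 4.8]
grip_width: 0.0358
grip_force: 19.9
time_s: 4.1
ee_pos: [0.5488, -0.1073, 0.3647]
eef_rot: [-3.137, 0.004, -2.6]
force: [0.1, 0.5, -0.7]
grip_width: 0.0362
grip_force: 19.9
t 4.1 ee [ 0.5488 -0.1073  0.3647] [-3.137  0.004 -2.6  ] q [-0.26  0.35  1.54 -0.    1.24 -2.37] F [ 0.1  0.5 -0.7]
row [-14.64  25.89   0.42] [-0.003  0.005  0.562]
```

```bash
python3 -m jog '[[-14.6,25.9,0.4,0,0,0.562],[-14.6,25.9,0.4,0,0,0.562],[-14.6,25.9,0.4,0,0,0.562],[-14.6,25.9,0.4,0,0,0.562],[-14.6,25.9,0.4,0,0,0.562],[-14.6,25.9,0.4,0,0,0.562],[-14.6,25.9,0.4,0,0,0.562],[-14.6,25.9,0.4,0,0,0.562]]'
python3 -m jog '[[0,0,0,0,0,0],[0,0,0,0,0,0],[0,0,0,0,0,0]]'
python3 -c "
from h import *
row([.541,.190,.335],-.021+np.pi)"
```

```text
time_s: 4.9
ee_pos: [0.5399, 0.1916, 0.3553]
eef_rot: [-3.141, -0.002, 3.124]
force: [-0.0, 0.1, -1.2]
grip_width: 0.0359
grip_force: 19.9
time_s: 5.2
ee_pos: [0.5405, 0.1887, 0.3567]
eef_rot: [-3.141, -0.0, 3.119]
force: [-0.3, 0.2, -1.0]
grip_width: 0.0361
grip_force: 19.9
t 5.2 ee [0.5405 0.1887 0.3567] [-3.141 -0.     3.119] q [ 0.27  0.39  1.51 -0.    1.24 -1.28] F [-0.3  0.2 -1. ]
row [-0.04  0.13  2.17] [-0.    -0.    -0.002]
```

```bash
python3 -m jog '[[0,0.1,2.5,0,0,0],[0,0.1,5,0,0,0],[0,0.1,7,0,0,0],[0,0.1,7,0,0,0],[0,0.1,7,0,0,0]]'
python3 - <<'E'
from h import *
row([.541,.190,.286],-.021+np.pi)
S=ctrl.camera("scene");T=ctrl.camera("top")
cv2.imwrite("pics/over.png",cv2.resize(S["img"][190:315,250:380],None,fx=4.5,fy=4.5,interpolation=2))
o=ctrl.get_obs();R=Rn.from_euler("xyz",o["eef_rot"]);
B=[R.apply([x,y,z])+o["ee_pos"] for z in(.2191-.06,.2191) for x,y in((-.012,-.018),(-.012,.018),(.012,.018),(.012,-.018))]
print(((proj(S,B)-[250,190])*4.5+2).round())
E
```

```text
time_s: 5.7
ee_pos: [0.5406, 0.1904, 0.2875]
eef_rot: [-3.142, 0.0, 3.12]
force: [1.1, -0.4, -0.7]
grip_width: 0.036
grip_force: 19.9
t 5.7 ee [0.5406 0.1904 0.2875] [-3.142  0.     3.12 ] q [ 0.27  0.47  1.57 -0.    1.1  -1.27] F [ 1.1 -0.4 -0.7]
row [-0.04 -0.04  0.15] [-0.     0.    -0.001]
[[276. 163.]
 [337. 216.]
 [375. 184.]
 [314. 133.]
 [263. 233.]
 [320. 284.]
 [356. 253.]
 [298. 204.]]
```

View pics/over.png

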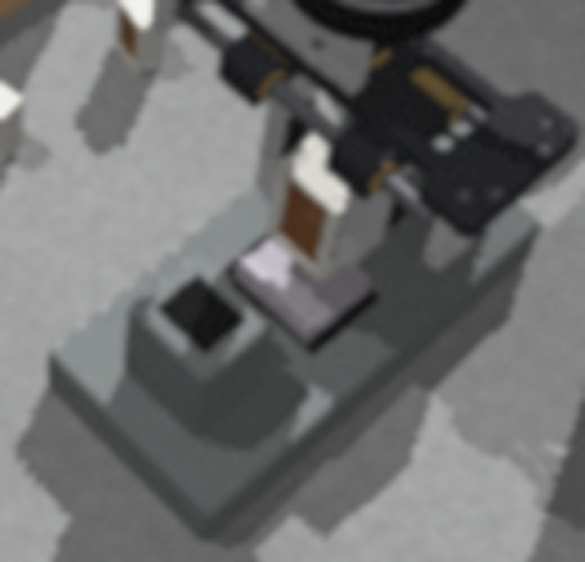

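```bash
python3 - <<'E'
from h import *
import pickle
S0,T0=pickle.load(open("cams.pkl","rb"))
S=ctrl.camera("scene")
def cr(im,x,y,w,h,f): return cv2.resize(im[y:y+h,x:x+w],None,fx=f,fy=f,interpolation=cv2.INTER_CUBIC)
A=cr(S0["img"],298,232,40,40,6.5);B=cr(T0["img"],143,180,40,40,6.5);C=cr(S["img"],298,215,40,40,6.5)
im=np.hstack([A,B,C]); cv2.imwrite("pics/cmp.png",im);print(im.shape)
E
```

```text
(260, 780, 3)
```

View pics/cmp.png

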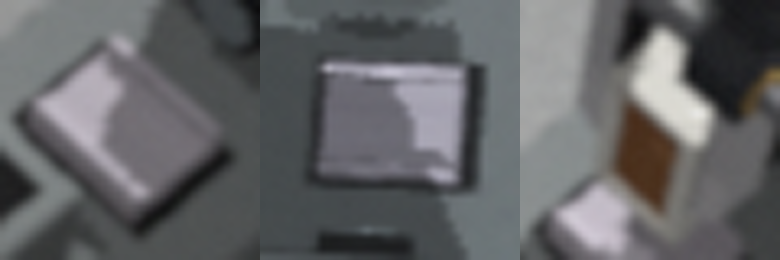

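Left panel shows the seat in the scene view with lip-ridge midpoints (90,148) and (168,86). The middle panel shows the top view, seat centre about (393,120). The right panel shows the held block upright over the seat, its amber window centre about (645,153). Now I'll compute the block-to-seat offset.

```bash
python3 - <<'E'
from h import *
import pickle; from scipy.optimize import least_squares
S0,T0=pickle.load(open("cams.pkl","rb")); S=ctrl.camera("scene")
us=np.array([129,117])/6.5+[298,232]-.4; ut=np.array([133,120])/6.5+[143,180]-.4
f=lambda X:np.r_[(proj(S0,X)-us)[0],(proj(T0,X)-ut)[0]]
r=least_squares(f,[.54,.19,.05]);print("tri lips top",r.x,r.fun.round(2))
for z in(.045,.051,.057): print(z,"scene",onz(S0,us,z)[0],"top",onz(T0,ut,z)[0])
im=S["img"][215:255,298:338].astype(int); m=((im[...,2]-im[...,0])>45).astype(np.uint8)
m[:, :]=m; n,l,st,ce=cv2.connectedComponentsWithStats(m)
print([(ce[i]+[298,215],st[i]) for i in range(1,n) if st[i,4]>8])
o=ctrl.get_obs();R=Rn.from_euler("xyz",o["eef_rot"])
w=R.apply([-.0095,0,.2191-.03])+o["ee_pos"];print("window pred",w,proj(S,w))
E
```

```text
tri lips top [0.54133085 0.19062736 0.04433624] [-0.69 -0.01 -0.57  0.46]
0.045 scene [0.54063458 0.19184606 0.045     ] top [0.54234257 0.18923306 0.045     ]
0.051 scene [0.54367523 0.19363972 0.051     ] top [0.54168811 0.18786415 0.051     ]
0.057 scene [0.54671587 0.19543338 0.057     ] top [0.54103365 0.18649524 0.057     ]
[(array([317.13793103, 239.34482759]), array([16, 19,  7, 11, 29], dtype=int32))]
window pred [0.55035336 0.19074198 0.09896458] [[316.89239031 238.8679252 ]]
```

```bash
python3 -m jog '[[-0.08,-0.03,0.7,0,0,0],[-0.08,-0.03,1.2,0,0,0],[-0.08,-0.03,1.2,0,0,0],[-0.08,-0.03,1.2,0,0,0]]' - 30
for i in 1 2 3; do python3 -m jog '[[0,0,0.2,0,0,0],[0,0,0.2,0,0,0],[0,0,0.2,0,0,0]]'|grep -E "ee_pos|force"; done
```

```text
time_s: 6.3
ee_pos: [0.5411, 0.1906, 0.2746]
eef_rot: [-3.141, -0.0, 3.121]
force: [0.2, -0.8, -0.9]
grip_width: 0.036
grip_force: 29.9
ee_pos: [0.5411, 0.1906, 0.2729]
force: [0.1, -0.0, -0.6]
grip_force: 29.9
ee_pos: [0.5411, 0.1906, 0.2708]
force: [0.7, 0.1, -1.1]
grip_force: 29.9
ee_pos: [0.5411, 0.1906, 0.2687]
force: [0.2, 0.6, -0.7]
grip_force: 29.9
```

```bash
for i in 1 2 3; do python3 -m jog '[[0,0,0.2,0,0,0],[0,0,0.2,0,0,0],[0,0,0.2,0,0,0]]'|grep -E "ee_pos|force:"; done
```

```text
ee_pos: [0.5411, 0.1906, 0.2668]
force: [-0.5, 0.6, -1.3]
grip_force: 29.9
ee_pos: [0.5411, 0.1906, 0.2648]
force: [0.5, -0.5, 0.0]
grip_force: 29.9
ee_pos: [0.5411, 0.1906, 0.2628]
force: [-0.8, 0.3, -1.7]
grip_force: 29.9
```

```bash
for i in 1 2 3 4; do python3 -m jog '[[0,0,0.1,0,0,0],[0,0,0.1,0,0,0],[0,0,0.1,0,0,0]]'|grep -E "ee_pos|force:"; done
```

```text
ee_pos: [0.5411, 0.1906, 0.2618]
force: [0.8, -0.7, -2.2]
grip_force: 29.9
ee_pos: [0.5412, 0.1906, 0.261]
force: [1.1, -0.0, 0.9]
grip_force: 29.9
ee_pos: [0.5412, 0.1906, 0.2599]
force: [0.2, -0.4, 1.4]
grip_force: 29.9
ee_pos: [0.5412, 0.1906, 0.2589]
force: [0.4, 0.3, 0.9]
grip_force: 29.9
```

Contact at TCP z ≈ 0.2615 (about +2.5 N, spring start), so the stop should be near 0.2533. I'll keep pressing.

```bash
for i in 1 2 3 4 5 6; do python3 -m jog '[[0,0,0.1,0,0,0],[0,0,0.1,0,0,0],[0,0,0.1,0,0,0]]'|grep -E "ee_pos|force:"; done
```

```text
ee_pos: [0.5412, 0.1906, 0.2579]
force: [-0.1, -0.2, 2.7]
grip_force: 29.9
ee_pos: [0.5411, 0.1906, 0.2569]
force: [1.4, -0.3, 2.4]
grip_force: 29.9
ee_pos: [0.5411, 0.1906, 0.2559]
force: [1.4, -0.1, 3.6]
grip_force: 29.9
ee_pos: [0.5411, 0.1906, 0.2549]
force: [1.7, 0.1, 4.0]
grip_force: 29.9
ee_pos: [0.5411, 0.1906, 0.2539]
force: [1.3, 0.8, 4.0]
grip_force: 29.9
ee_pos: [0.5411, 0.1906, 0.253]
force: [0.1, 0.6, 6.8]
grip_force: 29.9
```

```bash
for i in 1 2 3; do python3 -m jog '[[0,0,0.05,0,0,0],[0,0,0.05,0,0,0],[0,0,0.05,0,0,0]]'|grep -E "ee_pos|force:|width"; done
```

```text
ee_pos: [0.5412, 0.1906, 0.253]
force: [-2.3, -1.8, 11.5]
grip_width: 0.0359
grip_force: 29.9
ee_pos: [0.5412, 0.1906, 0.2529]
force: [-3.6, -1.3, 16.3]
grip_width: 0.0358
grip_force: 29.9
ee_pos: [0.5412, 0.1906, 0.2529]
force: [-6.5, -1.9, 21.0]
grip_width: 0.0359
grip_force: 29.9
```

The stop is firm: z has held at 0.2529 while the force rose, about 8.5 mm below contact. I'll ease off a little and check the final picture.

```bash
python3 -m jog '[[0,0,-0.06,0,0,0],[0,0,-0.06,0,0,0],[0,0,-0.06,0,0,0],[0,0,-0.06,0,0,0]]'
python3 - <<'E'
from h import *
S=ctrl.camera("scene")
cv2.imwrite("pics/fin.png",cv2.resize(S["img"][100:310,110:380],None,fx=2.8,fy=2.8,interpolation=2))
im=S["img"][215:265,298:338].astype(int); m=((im[...,2]-im[...,0])>45).astype(np.uint8)
n,l,st,ce=cv2.connectedComponentsWithStats(m)
print([(ce[i]+[298,215],st[i]) for i in range(1,n) if st[i,4]>8])
o=ctrl.get_obs();R=Rn.from_euler("xyz",o["eef_rot"])
w=R.apply([-.0095,0,.2191-.03])+o["ee_pos"];print("window pred",w,proj(S,w))
E
```

```text
time_s: 12.4
ee_pos: [0.5412, 0.1906, 0.2529]
eef_rot: [3.141, 0.001, 3.121]
force: [-2.9, -1.8, 15.5]
grip_width: 0.0357
grip_force: 29.9
[]
window pred [0.55078196 0.19046222 0.06381999] [[314.72306006 247.6236581 ]]
```

View pics/fin.png

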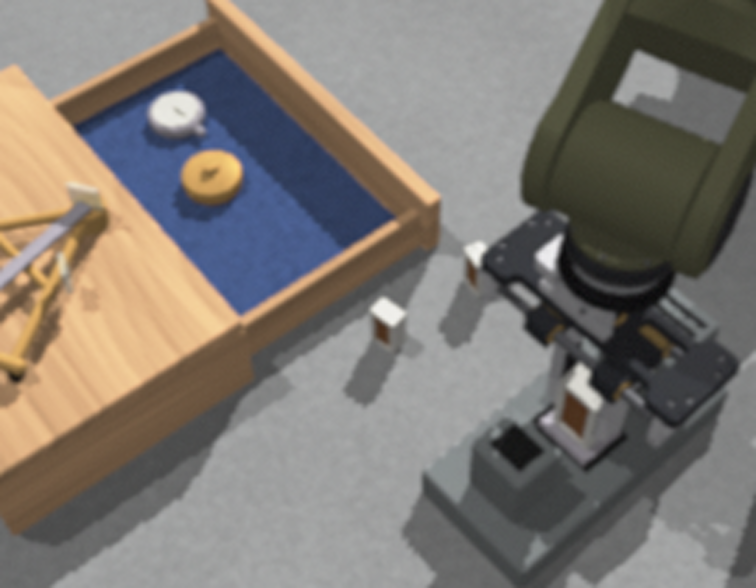

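The block stands on the seat with its window at (574,413) facing the receiver, and the stopwatch (177,115) and weight (212,176) are unmoved. The window position matches the prediction, so the block has not slipped in the grip.

```bash
python3 -c "
from station import ctrl
print(ctrl.hand_in())"
```

```text
the job is handed in; nothing more can be done
None
```

I handed the job in at about 12.5 s, with the amber filter block gripped by its end faces and held pressed at the seat's stop (about 15 N); the stopwatch and chart weight were not touched.

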